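Flip the round slab's status marker to the tick

TASK

The round plaster slab has dried and is ready to carve: flip the hinged marker paddle on its board right over its pivot, so that it lies flat on the far side with the tick face up. Push it over gently with the fingertips or the outside of the fingers, never taking it between them and never flinging it, and leave the other two markers, the casts and the tools as they are.

Things in the scene. Friction and masses are not known exactly. Their poses are not given: they have to be found in the camera images.
- flag_slab (a joint): Paddle of the round slab's marker, the one to flip. In rad: 0 = lying level towards the robot (-x of pivot_slab), dash face up; pi/2 = upright; pi = lying level on the far side (+x), tick face up; hard stops at both ends. It starts at 0 to 0.3. The hinge is stiff with friction (0.06 N m, 1 to 1.5 N at the free edge): the paddle stays where it is left.
- edge_slab (a point): Middle of the free edge of that paddle: an aluminium plate 80 mm wide, 4 mm thick, its free edge 95 mm from the pivot axis. One face has a raised dash, the other a raised tick (strokes 1 mm high). The point moves with the paddle: x points along the plate from the free edge to the pivot, y along the edge, z out of the dash face (-z out of the tick face).
- pivot_slab (a point): Point on the pivot axis of the status marker on the round slab's board, midway between its bracket's cheeks, 88 mm above the table. The point's y axis runs along the pivot; x is level and points from the marker to the cast behind; z is up. The board's front edge is 40 mm in front of it (-x). All three markers are alike.
- rest_slab (a point): Middle of the top of the rod on which the flipped paddle rests, 22 mm beyond the pivot; its twin is 22 mm before it. Both run between the bracket's steel cheeks, which stand at y = +-48.5 mm from the pivot point, reach 33 mm either way in x and 8 mm above the pivot; the bolt sticks out to y = 67 mm. The outer 60 mm of the level paddle overhangs the bracket, with nothing beneath but board and table.
- board_slab: Plywood ware board, 280 x 180 x 18 mm, fixed to the bench, that carries the round slab and, on its front end, that slab's marker. Origin: centre of the underside. Its x axis points from the marker (pivot 100 mm to -x of the origin, 70 mm above the board's top) to the cast.
- flag_tile (a joint): The same kind of paddle on the square tile's board: to be left as it is, lying towards the robot, dash up (0 to 0.1 rad).
- pivot_tile (a point): Point on the pivot axis of the status marker on the square tile's board, midway between its bracket's cheeks, 88 mm above the table. The point's y axis runs along the pivot; x is level and points from the marker to the cast behind; z is up. The board's front edge is 40 mm in front of it (-x). All three markers are alike.
- flag_mould (a joint): The same kind of paddle on the block mould's board: to be left as it is, already lying on the far side, tick up (pi - 0.1 to pi).
- pivot_mould (a point): Point on the pivot axis of the status marker on the block mould's board, midway between its bracket's cheeks, 88 mm above the table. The point's y axis runs along the pivot; x is level and points from the marker to the cast behind; z is up. The board's front edge is 40 mm in front of it (-x). All three markers are alike.
- slab: Round white plaster slab with a flower roughed out on top, 160 mm across, 40 mm high, loose on its board with its centre about 60 mm behind the board's centre. Origin: centre of the underside.
- tile: Square white plaster tile, 125 x 125 x 30 mm, loose on its board. Origin: centre of the underside.
- mould: Two-part plaster block mould with steel bands and a round pour hole, 90 x 99 x 105 mm high, loose on its board. Origin: centre of the underside.
- chisel: Red-handled flat chisel, 22 mm blade, 235 mm long, 24 mm high, lying on the bench in front of the boards. Its x axis runs towards the blade; origin on the bench under the shank, 72 mm behind the blade's tip.
- gouge: Red-handled narrow chisel, 12 mm blade, else as the flat chisel.
- mallet: Round wooden carver's mallet standing on its head, handle up, 92 mm across, 217 mm high. Origin: centre of the underside.
- bowl: Black rubber mixing bowl, 130 mm across, 75 mm high. Origin: centre of the underside.
- bottle: Clear water bottle with a red cap, 64 mm across, 190 mm high. Origin: centre of the underside.
- block: Wooden sanding block, 110 x 65 x 22 mm. Origin: centre of the underside.

How it is judged:
At the end, for the whole second after the job is handed in: The round slab's paddle is at rest on its far side, tick up, within 0.12 rad (7 degrees) of level; the tile's marker is still dash up and the mould's still tick up (within 0.2 rad of their stops); no cast or tool has moved 20 mm from where it began (value of joint flag_slab above 3.02159 rad and velocity of joint flag_slab between -0.05 and 0.05 rad/s and value of joint flag_tile below 0.2 rad and value of joint flag_mould above 2.94159 rad and distance of each of slab, tile, mould, chisel, gouge, mallet, bowl, bottle, block from where it was at the start of the episode below 0.02 m); the robot touches nothing.
It fails at once if a marker that should be left alone was turned by more than about 0.2 rad (not (value of joint flag_tile below 0.2 rad and value of joint flag_mould above 2.94159 rad)).
It fails at once if a cast or a tool was shifted or lifted by 20 mm or more (not (distance of each of slab, tile, mould, chisel, gouge, mallet, bowl, bottle, block from where it was at the start of the episode below 0.02 m)).
It fails at once if the paddle was taken between the fingers (the grasp point between them lies within the paddle's thickness and outline) (x of the grasp point in the frame of edge_slab between -0.004 and 0.095 m and y of the grasp point in the frame of edge_slab between -0.042 and 0.042 m and z of the grasp point in the frame of edge_slab between -0.004 and 0.004 m).
It fails at once if the fingers pressed on the marker, its bracket or board with more than 35 N (contact force between the fingers and board_slab above 35 N).
It fails at once if the paddle was flung: it turned faster than 6 rad/s (velocity of joint flag_slab above 6 rad/s or velocity of joint flag_slab below -6 rad/s).
It also fails if it takes over 42 s, if anything falls off the work surface, if the arm or the gripper's body presses on something with over 40 N, if the wrist force passes 120 N, or if a joint passes its speed limit or range.

ROBOT

A 6-joint arm with a two-finger parallel gripper is mounted at the origin on the work surface. World frame = base frame: x ahead of the robot, y to its left, z up, the work surface at z = 0. Lengths are in m, angles in rad, forces in N, time in s.
With the tool pointing down it reaches from about 0.35 to 0.975 m from the base axis. Payload 4.9 kg.
Tool frame: the origin (TCP) lies on the mounting face of the last link; the fingertips stand 173 mm ahead of it and the grasp point (between the pads) lies 155 mm ahead of it; z points along the fingers, y is the line along which they close (so a half turn about z gives the same grasp; the last joint's range is limited). The gripper opens to 85 mm and grips with 20 to 120 N. Pads are 22 mm wide; open, the fingers measure 114 mm over their backs; the gripper's body (76 mm by 85 mm) begins 54 mm behind the grasp point. The pads swing forward as they close: fully open they stand 13 mm farther back than shut.
Start: joints at [1.148, 0.053, 1.613, -0, 1.476, -0.119], TCP at [0.187, 0.596, 0.405] pointing down, gripper open.
Joint ranges: [-3.01, 3.01], [-1.01, 2.22], [0.06, 2.58], [-1.02, 4.17], [0.09, 2.62], [-3.14, 3.14]. Speed limits (rad/s): [2.57, 2.57, 3.14, 3.14, 3.14, 3.14].

INTERFACE

Orientations are given as a rotation vector (axis times angle).
In Python, from station import monitor, eyes, finish_job gives the robot as it stands. The module is installed in compiled form; this text tells all that it offers.
- The arm moves only by the tool step_arm, never from a script. Its argument "commands" is a list of rows, each a list of 3 entries, a list of its own where there are three numbers: the opening in per cent of the stroke, from 0 (shut) to 100 (fully open), then the shift along the tool's x, y, z in mm, then the turn about the tool's z in degrees. In form: [[hand, [x, y, z], yaw], ...]. A call has 1 to 12 rows; each row is the pose to reach, as a shift and turn from the pose commanded when the call began, along the tool's axes at that moment; what a row does not reach only later rows make up. A row lasts 1/8 s, in which the tool goes at most 62.5 mm and 10.7 degrees, less where a joint would pass 70% of its speed; a pose out of reach is approached as far as the arm can. A call with a gripper value outside its range is refused whole. The fingers move at their own pace and stop on an object; "squeeze" is the grip in N (left out, the last holds). Time passes only in rows, so rows that repeat a pose let the fingers close. It gives the time, the measured TCP pose, the force, the opening and the grip force at its end, in the units of the state.
- monitor.get_obs(): the state, without advancing time (a new reading comes with each control period).
- eyes.get_image(name): name is "side" or "top" or "wrist"; returns the picture (400x640x3 uint8, red, green, blue); there is no depth.
- eyes.camera_info(name): a dict with "camera_matrix" (3x3 intrinsics, pixels), "k1" (the pictures are not rectified: a ray, as slopes to the right and down, at radius r is drawn at 1 + k1 r^2 times it, then the intrinsics apply), "extrinsics" (4x4, takes a point from camera to world coordinates). Camera axes: x right, y down, z forward; pixel columns grow to the right and rows downward; lengths in m; the calibration is good to about 2 mm. A picture is of the moment at which its call begins: read the wrist's pose just before it. camera_info takes no time and is no camera call; for the wrist camera it gives the pose at the moment of the call.
- finish_job(): hands the job in; it is judged then, once.
The state is a dict: "t": time; "q": joint angles; "dq": joint speeds; "effort": joint torques, N m; "tool_pos": TCP position; "tool_rot": TCP orientation; "contact_force": force on the tool from outside, world axes, zero at the start; "wrist_torque": the same for the moment, N m; "opening": finger opening in m; "grip_force": force on a finger pad.
Only numpy, scipy, OpenCV 4.12 (cv2) and the standard library are available. Lean on these libraries where they do the work, as an engineer would, in place of code of your own. Each camera call takes 0.05 s, during which the arm holds its last target. There are 200 camera calls.

## Working session

There is one attempt and no reset: what is moved stays moved. The work goes in short steps, Python scripts to look and compute and a tool call to move; the robot and the scene stay as the last step left them, time stands still between calls to the robot, and variables do not carry over. Pictures are saved under pics/ and viewed, at most 10 in all, crops included, and the job is handed in when it is done.

Besides the shell and the picture viewer there is one more tool, called as name(argument=value, ...), one argument or row to a line, values as JSON. step_arm: Moves the arm, as the interface text tells. Its arguments: {"type":"object","properties":{"commands":{"type":"array"},"squeeze":{"type":"number"}},"required":["commands"]}

```bash
mkdir -p pics; cat > h.py <<'E'
import numpy as np, cv2
from station import monitor, eyes
from scipy.spatial.transform import Rotation as R
def ray(name,u,v,info=None):
    c=info or eyes.camera_info(name); K=np.array(c["camera_matrix"]);k=c["k1"];E=np.array(c["extrinsics"])
    p=np.array([(u-K[0,2])/K[0,0],(v-K[1,2])/K[1,1]]);q=p.copy()
    for _ in range(30): q=p/(1+k*(q@q))
    return E[:3,3],E[:3,:3]@np.array([*q,1.])
def atz(name,u,v,z,info=None):
    o,d=ray(name,u,v,info); return o+d*(z-o[2])/d[2]
def proj(name,P,info=None):
    c=info or eyes.camera_info(name);K=np.array(c["camera_matrix"]);E=np.array(c["extrinsics"])
    x=E[:3,:3].T@(np.array(P)-E[:3,3]);q=x[:2]/x[2];q=q*(1+c["k1"]*(q@q));return K[0,0]*q[0]+K[0,2],K[1,1]*q[1]+K[1,2]
E
python3 - <<'E'
from h import *
for n in("top","side"):
    cv2.imwrite(f"pics/{n}0.png",eyes.get_image(n)[:,:,::-1]); c=eyes.camera_info(n);print(n,np.round(c["extrinsics"],3).tolist(),c["camera_matrix"],c["k1"])
print(monitor.get_obs())
E
```

```text
top [[-0.006, -0.992, 0.128, 0.346], [-1.0, 0.006, 0.002, -0.009], [-0.003, -0.128, -0.992, 1.655], [0.0, 0.0, 0.0, 1.0]] [[447.45683231   0.         327.3775412 ]
 [  0.         447.45683231 200.86206324]
 [  0.           0.           1.        ]] -0.029915049231963017
side [[0.85, -0.355, 0.39, 0.062], [-0.527, -0.598, 0.604, -0.796], [0.019, -0.718, -0.695, 0.999], [0.0, 0.0, 0.0, 1.0]] [[445.02721855   0.         313.49430031]
 [  0.         445.02721855 196.15923664]
 [  0.           0.           1.        ]] -0.033341443757853646
{'t': 0.1, 'q': array([ 1.14798727e+00,  5.33139769e-02,  1.61419780e+00, -1.49817540e-05,
        1.47601074e+00, -1.19013029e-01]), 'dq': array([-1.90046853e-03, -1.58059458e-03, -3.59401042e-03,  1.34565778e-03,
       -5.98267958e-05, -5.22502912e-04]), 'effort': array([ 5.41888130e-04, -3.94904888e+01, -3.71361065e+01, -7.66657718e-05,
        3.96969772e-03,  1.25004613e-05]), 'tool_pos': array([0.18687003, 0.59614547, 0.40354675]), 'tool_rot': array([-4.75290326e-01, -3.10492199e+00,  2.92665613e-03]), 'contact_force': array([ 0.5616894 , -0.08829362, -0.06132892]), 'wrist_torque': array([ 0.02434883, -0.00191694,  0.00238985]), 'grip_force': 0.0, 'opening': 0.08515346910982102}
```

View pics/top0.png

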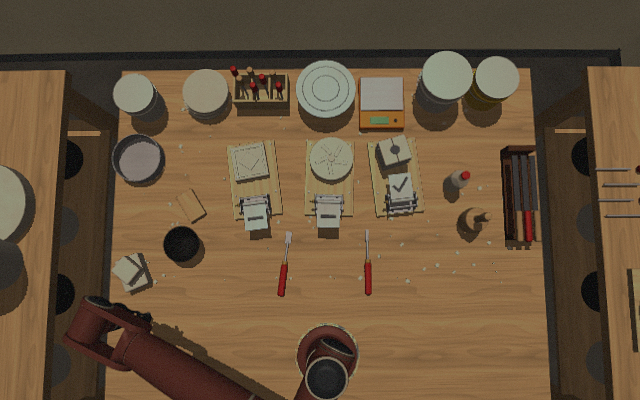

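View pics/side0.png

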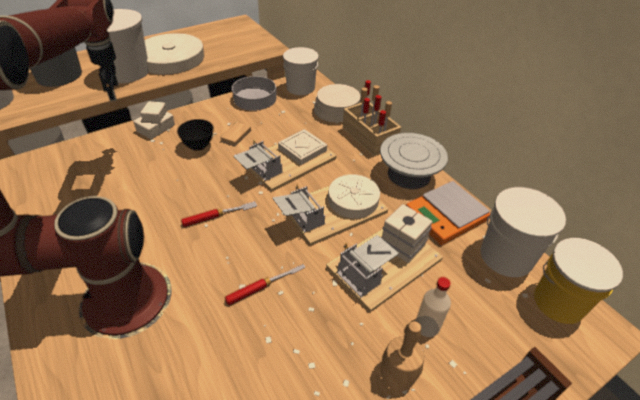

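The round slab is the middle board: in the top view its marker is near (329,210) and the slab near (331,160). In the side view the marker is near (300,205). Next I'll zoom in on the marker.

```bash
python3 - <<'E'
from h import *
a=cv2.imread("pics/top0.png")[130:250,285:385]; b=cv2.imread("pics/side0.png")[165:245,260:390]
a=cv2.resize(a,None,fx=5,fy=5,interpolation=cv2.INTER_CUBIC)[:600]; b=cv2.resize(b,(0,0),fx=300/130,fy=300/130,interpolation=cv2.INTER_CUBIC)
o=np.zeros((600,800,3),np.uint8); o[:,:500]=a; o[:b.shape[0],500:]=b
c=cv2.imread("pics/side0.png")[180:240,265:335]; c=cv2.resize(c,(300,257),interpolation=cv2.INTER_CUBIC); o[300:557,500:]=c
cv2.imwrite("pics/z0.png",o)
E
```

```text
(no output)
```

View pics/z0.png

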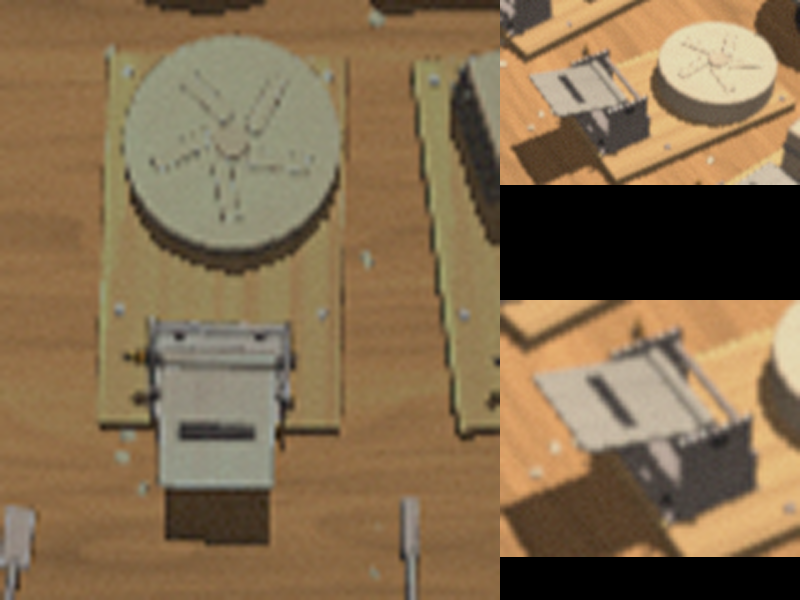

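Top crop: board corners at px (305,215.4), (352.6,216), (307,141) and (354.4,141.6). The paddle's free edge runs from (317.4,227) to (339.4,227.6).

```bash
python3 - <<'E'
from h import *
C=[atz("top",u,v,.018) for u,v in((305,215.4),(352.6,216),(307,141),(354.4,141.6))]
print(np.round(C,3))
fl,fr,bl,br=C; ax=((bl+br)-(fl+fr))[:2]; print("len",np.linalg.norm(ax)/2, np.linalg.norm(fl-fr)); ax/=np.linalg.norm(ax)
ctr=sum(C)[:2]/4; print("yaw deg",np.degrees(np.arctan2(ax[1],ax[0])),"ctr",ctr)
piv=np.array([*(ctr-.1*ax),.088]); print("pivot",piv)
lat=np.array([-ax[1],ax[0]])
for th in(0,.1,.2,.3):
    e=piv+np.array([*(-ax*.095*np.cos(th)),.095*np.sin(th)])
    print(th,[np.round(proj("top",e+np.array([*(lat*s),0])),1) for s in(.04,-.04)],[np.round(proj("side",e+np.array([*(lat*s),0])),1) for s in(.04,-.04)])
for n in("top","side"):print(np.round(proj(n,piv+np.array([*(lat*.067),0])),1),np.round(proj(n,piv+np.array([*(lat*-.067),0])),1))
o=monitor.get_obs(); print(R.from_rotvec(o["tool_rot"]).as_matrix().round(3))
c=atz("top",331,160,.058);print("slab",c)
E
```

```text
[[ 0.504  0.076  0.018]
 [ 0.5   -0.099  0.018]
 [ 0.784  0.069  0.018]
 [ 0.781 -0.109  0.018]]
len 0.2806640374891201 0.17491961419902122
yaw deg -1.8116894334491227 ctr [ 0.64239575 -0.01558667]
pivot [ 0.54244573 -0.01242521  0.088     ]
0 [array([317., 229.]), array([339.8, 229.6])] [array([270.8, 204.1]), array([283.5, 222. ])]
0.1 [array([316.9, 228.7]), array([339.9, 229.3])] [array([270.8, 201.8]), array([283.5, 219.6])]
0.2 [array([316.9, 228.1]), array([340. , 228.7])] [array([271.1, 199.3]), array([283.9, 217.1])]
0.3 [array([316.8, 227.3]), array([340.1, 227.9])] [array([271.6, 196.7]), array([284.6, 214.5])]
[310.1 202. ] [348.1 202.9]
[295.3 187.7] [317.9 216.2]
[[-0.954  0.299 -0.001]
 [ 0.299  0.954 -0.002]
 [ 0.    -0.002 -1.   ]]
slab [ 0.70200699 -0.02040042  0.058     ]
```

step_arm(
  commands=[
    [0,[-20,-25,0],-2],
    [0,[-58,-75,0],-5],
    [0,[-97,-125,0],-8],
    [0,[-136,-176,0],-11],
    [0,[-175,-227,0],-13],
    [0,[-214,-278,0],-15.6],
    [0,[-253,-328,0],-15.6],
    [0,[-292,-379,0],-15.6],
    [0,[-331,-429,0],-15.6],
    [0,[-365,-473,0],-15.6],
    [0,[-385,-500,0],-15.6],
    [0,[-394,-511,0],-15.6],
  ],
  squeeze=40,
)

```text
t: 1.6
tool_pos: [0.4102, -0.0108, 0.4042]
tool_rot: [-0.054, -3.14, -0.0]
contact_force: [-0.4, 0.5, -1.4]
opening: -0.0
grip_force: 0.0
```

step_arm(
  commands=[
    [0,[0,0,20],0],
    [0,[0,0,50],0],
    [0,[0,0,80],0],
    [0,[0,0,105],0],
    [0,[0,0,120],0],
    [0,[0,0,127],0],
    [0,[0,0,127],0],
    [0,[0,0,127],0],
  ],
)

```text
t: 2.6
tool_pos: [0.4105, -0.0091, 0.2788]
tool_rot: [0.049, 3.139, -0.001]
contact_force: [-0.0, -1.1, 0.6]
opening: 0.0001
grip_force: 0.0
```

```bash
python3 - <<'E'
from h import *
o=monitor.get_obs();print(o["t"],o["tool_pos"],R.from_rotvec(o["tool_rot"]).as_matrix().round(3).tolist(),o["contact_force"],o["opening"])
a=eyes.get_image("side")[150:250,240:370,::-1]; b=eyes.get_image("wrist")[:,:,::-1]
o=np.zeros((600,520,3),np.uint8);o[:400]=cv2.resize(a,(520,400),interpolation=cv2.INTER_CUBIC);o[400:]=0
o=np.hstack([o[:400],np.zeros((400,280,3),np.uint8)]);o=np.vstack([o,np.zeros((200,800,3),np.uint8)]);o[400:,:320]=cv2.resize(b,(320,200))
o[150:325,520:]=cv2.resize(b,(280,175)); cv2.imwrite("pics/a1.png",o)
E
```

```text
2.6 [ 0.41048137 -0.00909536  0.27875206] [[-1.0, 0.031, 0.002], [0.031, 1.0, -0.0], [-0.002, -0.0, -1.0]] [-0.0447312  -1.12332851  0.61191598] 5.025884881769719e-05
```

View pics/a1.png

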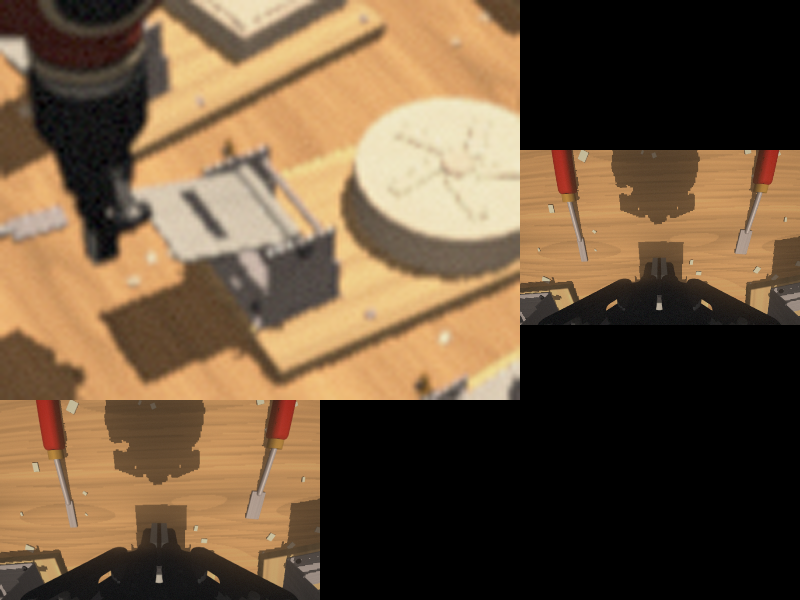

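The fingers are shut in front of the free edge, with the tip at side px (265,214). I'll lower them a little and creep forward to contact.

step_arm(
  commands=[
    [0,[0,0,8],0],
    [0,[-8,0,10],0],
    [0,[-16,0,10],0],
    [0,[-20,0,10],0],
    [0,[-22,0,10],0],
    [0,[-23,0,10],0],
    [0,[-24,0,10],0],
    [0,[-24,0,10],0],
  ],
)

```text
t: 3.7
tool_pos: [0.434, -0.0098, 0.2677]
tool_rot: [0.049, 3.141, -0.0]
contact_force: [-0.1, -0.1, -0.7]
opening: 0.0001
grip_force: 0.0
```

step_arm(
  commands=[
    [0,[-1,0,0],0],
    [0,[-2,0,0],0],
    [0,[-3,0,0],0],
    [0,[-4,0,0],0],
    [0,[-4,0,0],0],
  ],
)

```text
t: 4.32
tool_pos: [0.4381, -0.01, 0.2677]
tool_rot: [-0.05, -3.141, -0.0]
contact_force: [0.1, -1.0, -0.3]
opening: -0.0
grip_force: 0.0
```

step_arm(
  commands=[
    [0,[-1,0,0],0],
    [0,[-2,0,0],0],
    [0,[-3,0,0],0],
    [0,[-3,0,0],0],
  ],
)

```text
t: 4.82
tool_pos: [0.4411, -0.0101, 0.2677]
tool_rot: [-0.049, -3.141, 0.0]
contact_force: [-0.7, 0.8, -0.4]
opening: -0.0001
grip_force: 0.0
```

step_arm(
  commands=[
    [0,[-1,0,0],0],
    [0,[-2,0,0],0],
    [0,[-3,0,0],0],
    [0,[-3,0,0],0],
  ],
)

```text
t: 5.32
tool_pos: [0.443, -0.0101, 0.2666]
tool_rot: [-0.049, -3.135, -0.0]
contact_force: [-6.8, 0.6, 2.7]
opening: -0.0001
grip_force: 3.6
```

```bash
python3 - <<'E'
from h import *
o=monitor.get_obs();print(o["t"],o["contact_force"])
a=eyes.get_image("side")[165:245,250:354,::-1]
cv2.imwrite("pics/a2.png",cv2.resize(a,(780,600),interpolation=cv2.INTER_CUBIC))
E
```

```text
5.325 [-6.7796533   0.55967152  2.66505608]
```

View pics/a2.png

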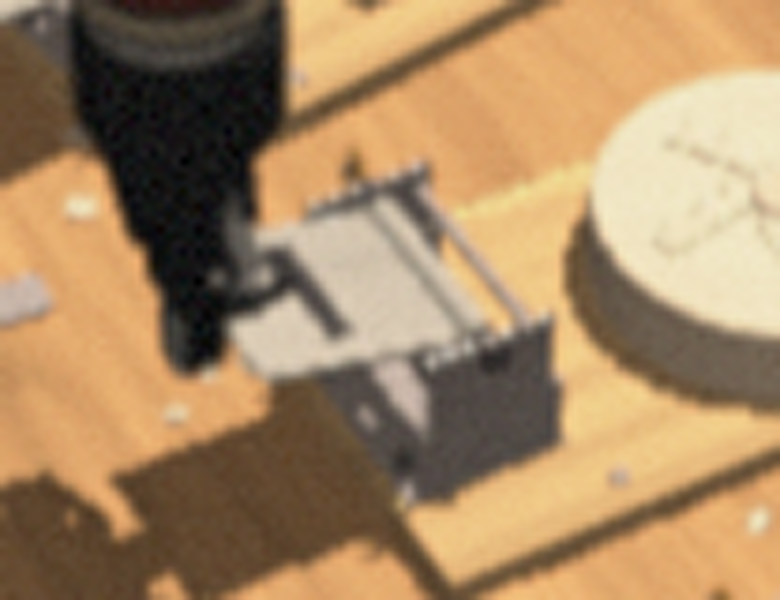

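Contact is made at about 7 N with the fingertip below the free edge. Next I'll drag it up along the arc, with friction plus a forward push.

step_arm(
  commands=[
    [0,[0,0,-2],0],
    [0,[-1,0,-5],0],
    [0,[-2.5,0,-8],0],
    [0,[-4,0,-11],0],
    [0,[-4,0,-11],0],
  ],
)

```text
t: 6.0
tool_pos: [0.4467, -0.0102, 0.2777]
tool_rot: [-0.049, -3.133, -0.0]
contact_force: [-11.1, 0.1, 5.0]
opening: -0.0001
grip_force: 5.6
```

```bash
python3 - <<'E'
from h import *
o=monitor.get_obs();print(o["t"],o["contact_force"])
a=eyes.get_image("side")[165:245,250:354,::-1]
cv2.imwrite("pics/a3.png",cv2.resize(a,(780,600),interpolation=cv2.INTER_CUBIC))
E
```

```text
6.0 [-11.05606958   0.09815101   4.97870059]
```

View pics/a3.png

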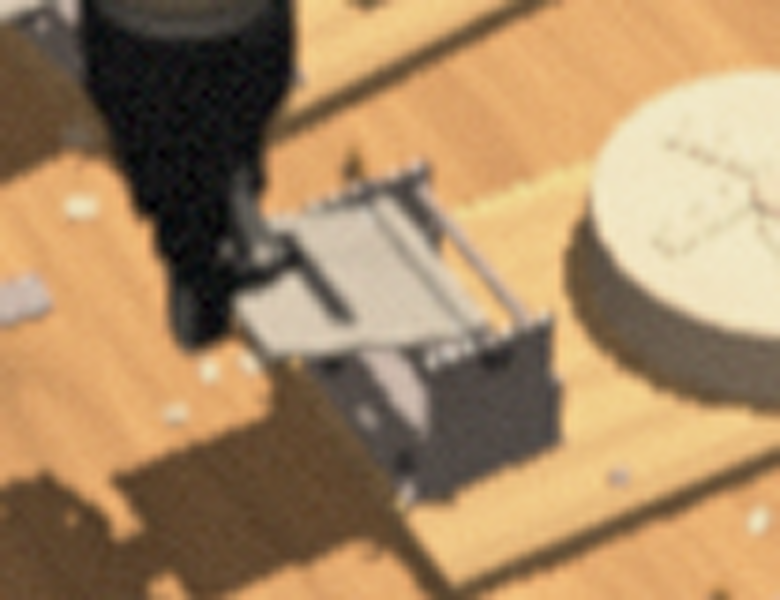

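The paddle follows (about 0.4 rad) at 11 N. I'll continue along the arc with slightly less preload.

step_arm(
  commands=[
    [0,[-1.5,0,-4],0],
    [0,[-3.5,0,-8.5],0],
    [0,[-5.5,0,-13],0],
    [0,[-8.5,0,-17.5],0],
    [0,[-11,0,-22],0],
    [0,[-14,0,-26],0],
    [0,[-14,0,-26],0],
  ],
)

```text
t: 6.92
tool_pos: [0.4619, -0.0107, 0.3054]
tool_rot: [-0.049, -3.139, 0.0]
contact_force: [-6.6, -0.4, 4.0]
opening: -0.0004
grip_force: 3.2
```

step_arm(
  commands=[
    [0,[-4,0,-5],0],
    [0,[-9,0,-10],0],
    [0,[-14,0,-16],0],
    [0,[-21,0,-21],0],
    [0,[-28,0,-25],0],
    [0,[-36,0,-30],0],
    [0,[-36,0,-30],0],
  ],
)

```text
t: 7.8
tool_pos: [0.4988, -0.012, 0.3353]
tool_rot: [0.049, 3.14, -0.0]
contact_force: [-0.2, -0.9, 0.7]
opening: -0.0
grip_force: 0.0
```

```bash
python3 - <<'E'
from h import *
o=monitor.get_obs();print(o["t"],o["contact_force"])
a=eyes.get_image("side")[145:245,250:380,::-1]
cv2.imwrite("pics/a4.png",cv2.resize(a,(780,600),interpolation=cv2.INTER_CUBIC))
E
```

```text
7.8 [-0.18562101 -0.85364434  0.67992381]
```

View pics/a4.png

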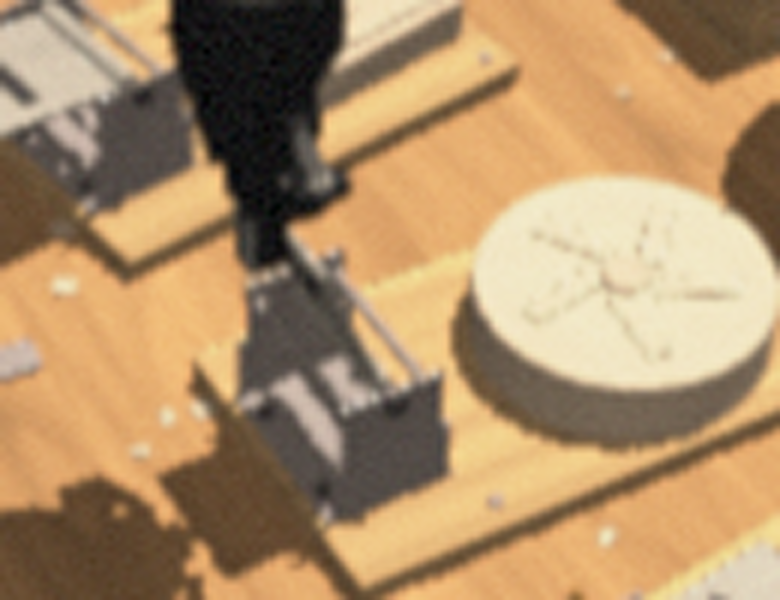

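The paddle is about upright (θ≈1.25), its edge near the tips at crop (255,270), held by hinge friction. Next I'll push it past vertical.

step_arm(
  commands=[
    [0,[-7,0,0],0],
    [0,[-15,0,0],0],
    [0,[-23,0,0],0],
    [0,[-31,0,0],0],
    [0,[-39,0,0],0],
    [0,[-47,0,1],0],
    [0,[-54,0,2],0],
    [0,[-54,0,2],0],
  ],
)

```text
t: 8.85
tool_pos: [0.5524, -0.0136, 0.3325]
tool_rot: [-0.049, -3.141, -0.0]
contact_force: [0.7, -0.4, -0.4]
opening: -0.0001
grip_force: 0.0
```

```bash
python3 - <<'E'
from h import *
o=monitor.get_obs();print(o["t"],o["contact_force"])
a=eyes.get_image("side")[130:245,250:400,::-1]
cv2.imwrite("pics/a5.png",cv2.resize(a,(780,598),interpolation=cv2.INTER_CUBIC))
E
```

```text
8.85 [ 0.73955131 -0.41671722 -0.42382074]
```

View pics/a5.png

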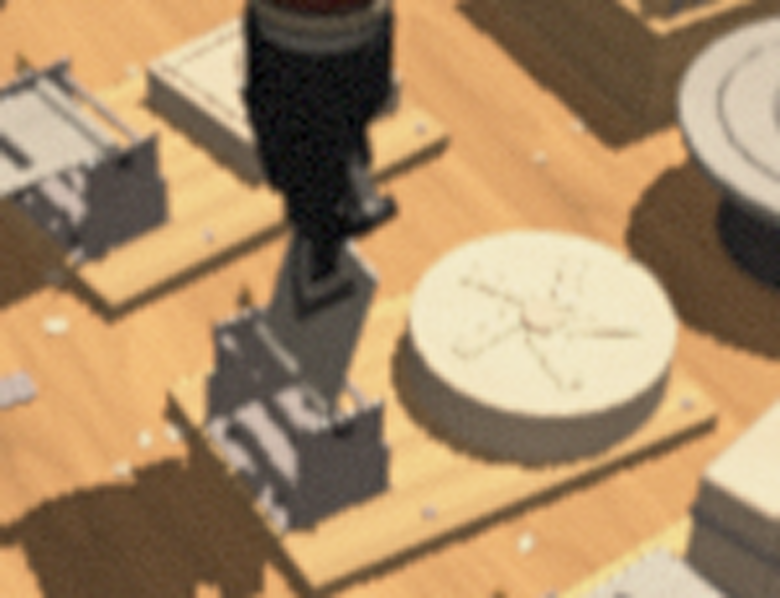

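The paddle leans to the far side, tick visible at crop (325,290). I'll keep following the arc down.

step_arm(
  commands=[
    [0,[-7,0,2],0],
    [0,[-14,0,6],0],
    [0,[-20,0,9],0],
    [0,[-26,0,14],0],
    [0,[-32,0,19],0],
    [0,[-37,0,24],0],
    [0,[-41,0,30],0],
    [0,[-45,0,37],0],
    [0,[-48,0,43],0],
    [0,[-50,0,49],0],
    [0,[-52,0,55],0],
    [0,[-52,0,55],0],
  ],
)

```text
t: 10.4
tool_pos: [0.6037, -0.0152, 0.2768]
tool_rot: [-0.05, -3.14, -0.0]
contact_force: [-0.3, 0.7, 0.7]
opening: -0.0
grip_force: 0.0
```

step_arm(
  commands=[
    [0,[0,0,3],0],
    [0,[0,0,6],0],
    [0,[0,0,8],0],
    [0,[0,0,10],0],
    [0,[0,0,11],0],
    [0,[0,0,11],0],
  ],
)

```text
t: 11.15
tool_pos: [0.6039, -0.0152, 0.2665]
tool_rot: [-0.05, -3.141, -0.0]
contact_force: [1.2, 0.2, 0.9]
opening: -0.0001
grip_force: 0.0
```

step_arm(
  commands=[
    [0,[0,0,1],0],
    [0,[0,0,2],0],
    [0,[0,0,3],0],
    [0,[0,0,3],0],
  ],
)

```text
t: 11.65
tool_pos: [0.6039, -0.0152, 0.2635]
tool_rot: [-0.05, -3.141, -0.0]
contact_force: [0.3, 0.3, -0.1]
opening: -0.0003
grip_force: 0.0
```

step_arm(
  commands=[
    [0,[0,0,0.7],0],
    [0,[0,0,1.4],0],
    [0,[0,0,2],0],
    [0,[0,0,2],0],
  ],
)

```text
t: 12.15
tool_pos: [0.6041, -0.0152, 0.2633]
tool_rot: [-0.049, -3.141, 0.0]
contact_force: [-5.1, -0.2, 7.8]
opening: 0.0002
grip_force: 4.3
```

It stands firm at tip z 0.090, which is the level of the stop. I'll back straight off and check.

step_arm(
  commands=[
    [0,[0,0,-5],0],
    [0,[0,0,-20],0],
    [0,[0,0,-60],0],
    [0,[0,0,-105],0],
    [0,[30,0,-140],0],
    [0,[70,0,-150],0],
    [0,[120,0,-150],0],
    [0,[165,0,-150],0],
    [0,[190,0,-150],0],
    [0,[200,0,-150],0],
    [0,[200,0,-150],0],
  ],
)

```text
t: 13.52
tool_pos: [0.404, -0.0089, 0.4124]
tool_rot: [0.05, 3.139, -0.0]
contact_force: [-0.0, -0.1, -0.1]
opening: 0.0001
grip_force: 0.0
```

```bash
python3 - <<'E'
from h import *
o=monitor.get_obs();print(o["t"],o["contact_force"])
a=eyes.get_image("side")[:,:,::-1]; t=eyes.get_image("top")[:,:,::-1]
cv2.imwrite("pics/a6.png",np.hstack([cv2.resize(a[130:245,260:410],(450,345),interpolation=cv2.INTER_CUBIC),cv2.resize(t[135:250,300:410],(330,345),interpolation=cv2.INTER_CUBIC)]))
piv=np.array([.5424,-.0124,.088]);ax=np.array([1,-.0316,0]);lat=np.array([.0316,1,0])
for th in(3.14,3.0,2.85):
  e=piv-ax*.095*np.cos(th)+np.array([0,0,.095*np.sin(th)])
  p=[proj("side",e+lat*s) for s in(.04,-.04)];print(th,[((u-260)*3,(v-130)*3) for u,v in p])
E
```

```text
13.525 [-0.02819308 -0.09852134 -0.13984738]
3.14 [(np.float64(201.20992890627588), np.float64(158.1427485955769)), (np.float64(243.6636176975603), np.float64(206.52085152055758))]
3.0 [(np.float64(200.92822089575344), np.float64(148.7148018095088)), (np.float64(243.68570549843383), np.float64(197.09130298251426))]
2.85 [(np.float64(198.8620652651972), np.float64(139.33966239433815)), (np.float64(241.90095049493317), np.float64(187.76261518021226))]
```

View pics/a6.png

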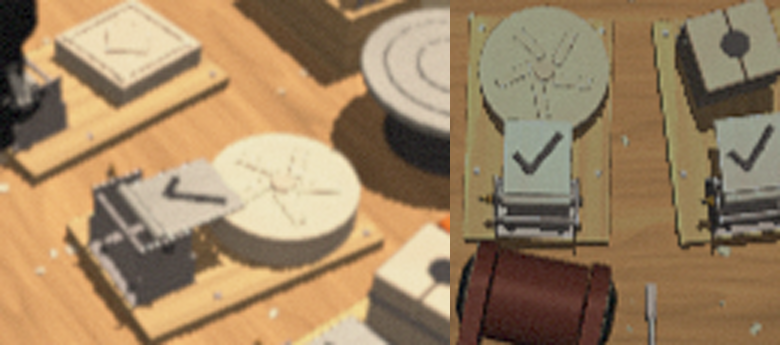

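The paddle lies level, tick up: its free-edge corners at crop (203,157) and (243,204) match the prediction for π. The arm is clear, so I'm handing in.

```bash
python3 -c "
from station import finish_job
print(finish_job())"
```

```text
the job is handed in; nothing more can be done
None
```

I flipped the round slab's paddle over its pivot; it lies level on the far side, tick up, with the arm clear, and I handed the job in at about 13.6 s (no verdict was returned).

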